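Lock the sample chuck with the hex key

TASK

Lock the filter tester's sample chuck: take the larger of the two hex keys from the tool block, work it gently into the recessed clamp screw until it is fully home, and only then turn the screw clockwise until it reaches its stop. Push and turn lightly, without forcing it, leave the key standing in the screw, and do not disturb the smaller key or the other things on the bench.

Things in the scene. Friction and masses are not known exactly. Their poses are not given: they have to be found in the camera images.
- key: Larger hex key, loose, 0.25 kg, upright in either hole of the tool block, hanging on its collar, tip 10 mm above the bench. Origin: centre of the tip; z up along the key. Heights from the tip: dark hex shank to 60, collar (32 dia.) 60-66, neck (16 dia.) 66-82, black handle bar 82-116 mm, 75 long along x, 20 thick along y. Two flats of the shank face +x and -x.
- small_key: The smaller hex key, loose, in the other hole of the tool block; not for this job. Same build, 8 mm shank, same collar height; handle bar 50 mm long, 14 mm thick, from 82 to 108 mm above its tip. Origin at the centre of its tip, z up.
- block: Aluminium tool block, fixed, 70 x 180 x 70 mm (x, y, z), origin at the centre of its underside. Two vertical holes of 22 mm diameter, 66 mm deep, at y = -55 mm and y = +55 mm in its frame.
- chuck: Sample chuck, fixed: grey base plate 160 x 260 x 18 mm (x, y, z), origin at the centre of its underside. On it a black clamp block 80 x 90 mm whose top is 50 mm above the bench, centred at y = +75 mm, and a black flared cup of 132 mm diameter whose rim is 68 mm above the bench, centred at y = -55 mm.
- socket (a point): Nominal centre of the FLOOR of the clamp screw's vertical hex socket, 32 mm above the bench; axes are the chuck's. Socket 18.3 mm across flats, 14 mm deep: its mouth, the top of the steel screw head (31 mm dia.), is 46 mm above the bench, sunk 4 mm in a 35 mm counterbore. The screw floats: its true axis lies up to 2 mm off this point in x and y (fixed in a run), its hexagon at any angle: feel for both.
- key_tip (a point): Centre of the end face of the larger key's tip (the key's origin). The shank is 17 mm across flats, 19.6 mm over corners, with a round chamfer over its last 3 mm (13.6 mm wide at the end face). Fully home when this point is on the socket's floor.
- screw (a joint): Turn of the clamp screw, rad, growing clockwise seen from above: starts at 0 to 0.3, hard stop (locked) at 1.0; unrelated to the hexagon's direction. Stiff (0.15 N m), stays where left, no axial travel. The key's chamfer drops 1 to 3 mm into the socket anyhow; the shank follows only with flats within about 8 deg (repeats every 60 deg): try angles, pushing 4 to 8 N. Seated: 8 deg of play.
- jar: Glass jar, 60 mm diameter, 75 mm high, loose bystander.
- gasket: Flat steel ring, 60 mm outside diameter, 8 mm thick, loose bystander lying on the bench.
- carton: Cardboard carton 80 x 110 x 50 mm, loose bystander.

How it is judged:
By the outcome, as a careful person would: the job done as asked, in the order asked, and still so for the second after the job is handed in, with the robot touching nothing.
It also fails if it takes over 64 s, if anything falls off the work surface, if the arm or the gripper's body presses on something with over 40 N, if the wrist force passes 120 N, or if a joint passes its speed limit or range.

ROBOT

A 7-joint arm with a two-finger parallel gripper is mounted at the origin on the work surface. World frame = base frame: x ahead of the robot, y to its left, z up, the work surface at z = 0. Lengths are in m, angles in rad, forces in N, time in s.
With the tool pointing down it reaches from about 0.4 to 0.85 m from the base axis. Payload 4.4 kg.
Tool frame: the origin (TCP) lies midway between the tips of the shut fingers; the grasp point (between the pads) lies 19 mm behind it; z points along the fingers, y is the direction in which the jaws open and shut (so a half turn about z gives the same grasp; the last joint's range is limited). The gripper opens to 94 mm and grips with 3 to 60 N. Pads are 16 mm wide; open, the fingers measure 119 mm over their backs; the gripper's body (75 mm by 177 mm) begins 78 mm behind the grasp point.
Start: joints at [-1.36, 0.628, 0.038, 1.517, -0.027, 0.996, -0.02], TCP at [0.178, 0.625, 0.205] pointing down, gripper open.
Joint ranges: [-3.06, 3.06], [-0.37, 2.12], [-1.25, 1.32], [0.18, 2.47], [-1.1, 4.24], [0.23, 1.98], [-2.94, 2.94]. Speed limits (rad/s): [2.57, 2.57, 3.14, 3.14, 3.14, 3.14, 3.14].

INTERFACE

Orientations are given as a 3x3 rotation matrix whose columns are the frame's x, y, z axes.
In Python, from station import * gives the robot as it stands. The module is installed in compiled form; this text tells all that it offers. Calls block until the motion is done:
- move_to(position, orientation): joint-space move of the TCP to a pose.
- movel(position, ori=None, v=0.15): straight line of the TCP; ori=None keeps the orientation; v is the mean speed in m/s.
- goto_joints(angles): joint-space move.
- gripper_to(opening): opening from 0.0 (shut) to 1.0 (fully open); the grip force is fixed at half the most; returns when the fingers have stopped.
- sleep(seconds).
- solve_ik(position, orientation): joint angles nearest the present ones, or None.
- sense(): the state.
- camera(name): name is "side" or "top"; returns (picture, depth): 384x512x3 uint8, red, green, blue; 384x512 float32, m along the optical axis (not along the pixel's ray), 0 where there is no reading.
- camera_info(name): a dict with "fx", "fy", "cx", "cy" (pixels), "k1" (the pictures are not rectified: a ray, as slopes to the right and down, at radius r is drawn at 1 + k1 r^2 times it, then the intrinsics apply), "origin" and "rotation" of the camera in the world. Camera axes: x right, y up, looking along -z (the intrinsics and any distortion apply to the point x, -y, -z); pixel columns grow to the right and rows downward; lengths in m; the calibration is good to about 2 mm. A picture is of the moment at which its call begins. camera_info takes no time and is no camera call.
A pose or a line that the arm cannot do raises PlanningError and nothing moves.
- sign_off(): hands the job in, once; it reports no verdict.
The state is a dict: "clock": time; "q": joint angles; "qd": joint speeds; "joint_efforts": joint torques, N m; "tcp_pos": TCP position; "tool_rot": TCP orientation; "wrist_force": force on the tool from outside, world axes, zero at the start; "torque": the same for the moment, N m; "gripper_width": opening from 0.0 (shut) to 1.0 (fully open).
Only numpy, scipy, OpenCV 4.12 (cv2) and the standard library are available. Lean on these libraries where they do the work, as an engineer would, in place of code of your own. Each camera call takes 0.05 s, during which the arm holds its last target.

## Working session

There is one attempt and no reset: what is moved stays moved. The work goes in short steps, each a Python script; the robot and the scene stay as the last script left them, time stands still between calls to the robot, and variables do not carry over. Pictures are saved under pics/ and viewed, and the job is handed in when it is done.

```bash
mkdir -p pics
python3 - <<'E'
from station import *
import cv2,numpy as np
s=sense();print({k:(np.round(v,3).tolist() if not np.isscalar(v) else v) for k,v in s.items()})
for n in("top","side"):
    p,d=camera(n);cv2.imwrite(f"pics/{n}0.png",p[:,:,::-1]);np.savez(f"pics/{n}0.npz",p=p,d=d);print(camera_info(n))
E
```

```text
{'clock': 0.0, 'q': [-1.36, 0.629, 0.038, 1.518, -0.027, 0.996, -0.02], 'qd': [0.001, -0.002, -0.001, 0.001, 0.0, 0.0, 0.002], 'joint_efforts': [0.0, -54.974, 1.144, -18.662, -0.052, 0.024, 0.0], 'tcp_pos': [0.177, 0.625, 0.205], 'tool_rot': [[-0.962, 0.273, -0.0], [0.273, 0.962, -0.002], [-0.0, -0.002, -1.0]], 'wrist_force': [0.628, -0.761, 0.647], 'torque': [0.024, 0.0, -0.0], 'gripper_width': 1.002393717807187}
{'fx': 454.9119659274492, 'fy': 454.9119659274492, 'cx': 259.4808250099717, 'cy': 191.06950353975614, 'k1': -0.05396198349370021, 'origin': array([ 0.38204638, -0.07000087,  1.07993105]), 'rotation': array([[ 0.02714713,  0.98408797, -0.17559584],
       [-0.99958827,  0.02835652,  0.00438144],
       [ 0.00929101,  0.1754046 ,  0.98445259]])}
{'fx': 390.2304275689947, 'fy': 390.2304275689947, 'cx': 244.7714107404866, 'cy': 189.24269160060382, 'k1': 0.028871056206255373, 'origin': array([ 0.34708687, -0.73411279,  0.78799099]), 'rotation': array([[ 0.95653119,  0.21672783, -0.19513362],
       [-0.29134862,  0.68078146, -0.67205103],
       [-0.01280881,  0.69968969,  0.71433205]])}
```

View pics/top0.png

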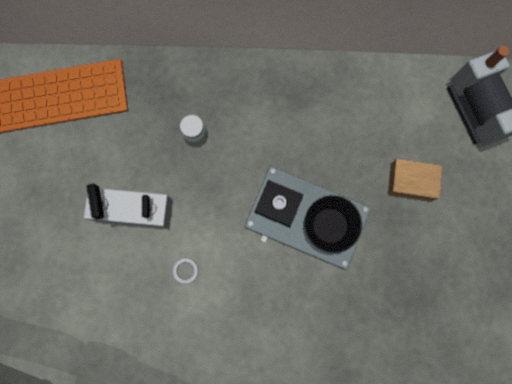

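View pics/side0.png

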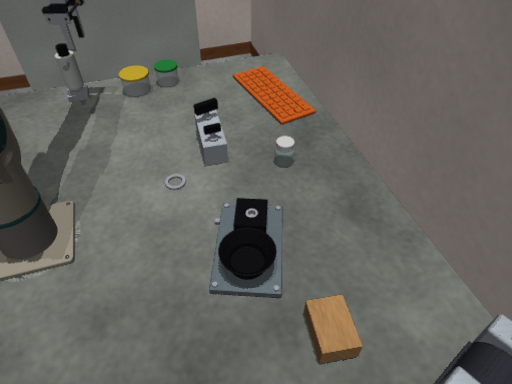

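The top view shows the larger key's handle near (95,201), the small key near (147,206), the screw near (279,202) and the cup near (333,223). I'll zoom in and measure.

```bash
cat > h.py <<'E'
import numpy as np,cv2
from station import *
def ray(n,u,v):
    c=camera_info(n)
    K=np.array([[c['fx'],0,c['cx']],[0,c['fy'],c['cy']],[0,0,1]])
    p=cv2.undistortPoints(np.array([[[u,v]]],float),K,np.array([c['k1'],0,0,0]))[0,0]
    return c['origin'],c['rotation']@np.array([p[0],-p[1],-1.])
def onplane(n,u,v,z):
    o,d=ray(n,u,v);return o+d*(z-o[2])/d[2]
def depthpt(n,u,v,D):
    o,d=ray(n,u,v);return o+d*D
E
python3 - <<'E'
from h import *
for n,b in(("top",[(75,175,180,235),(240,160,375,270)]),("side",[(185,90,235,170),(205,190,290,300)])):
    p=np.load(f"pics/{n}0.npz")['p']
    for i,(a,b_,c,d) in enumerate(b):
        k=min(800//(c-a),600//(d-b_))
        cv2.imwrite(f"pics/{n}c{i}.png",cv2.resize(p[b_:d,a:c,::-1],None,fx=k,fy=k,interpolation=cv2.INTER_CUBIC));print(n,i,k)
E
```

```text
top 0 7
top 1 5
side 0 7
side 1 5
```

View pics/topc0.png

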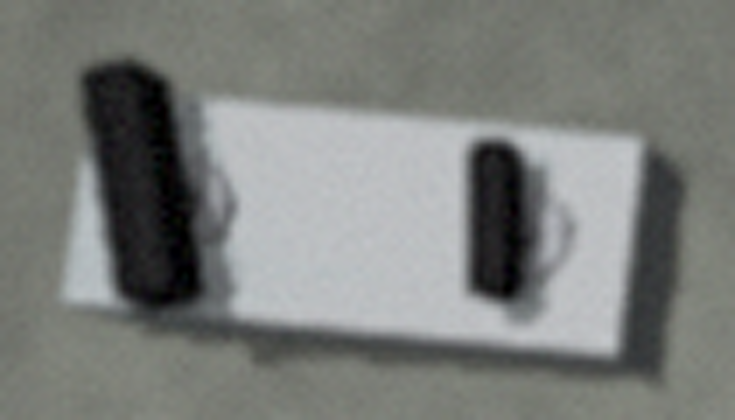

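View pics/topc1.png

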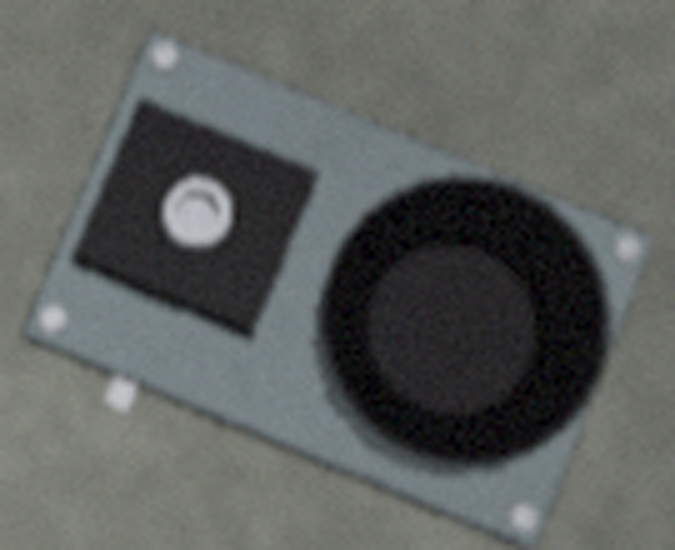

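View pics/sidec0.png

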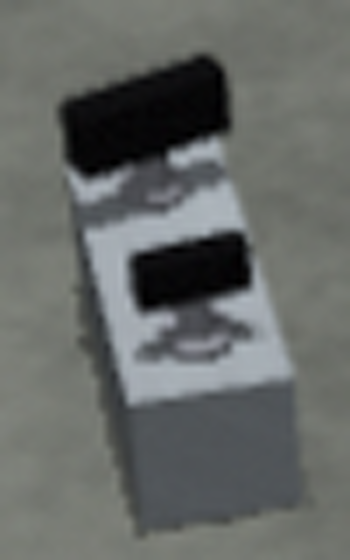

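View pics/sidec1.png

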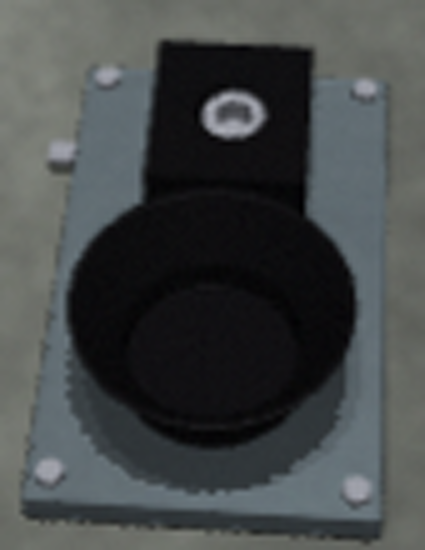

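```bash
cat >> h.py <<'E'
def cloud(n,p,d):
    c=camera_info(n)
    K=np.array([[c['fx'],0,c['cx']],[0,c['fy'],c['cy']],[0,0,1]])
    vv,uu=np.mgrid[0:384,0:512]
    r=cv2.undistortPoints(np.stack([uu,vv],-1).reshape(-1,1,2).astype(float),K,np.array([c['k1'],0,0,0.]))[:,0]
    r=np.c_[r[:,0],-r[:,1],-np.ones(len(r))]@c['rotation'].T
    return (c['origin']+r*d.reshape(-1,1)).reshape(384,512,3)
def rect(pts):
    c,s,a=cv2.minAreaRect((pts*1000).astype(np.float32))
    return np.round(c,1),np.round(s,1),round(a,1)
E
python3 - <<'E'
from h import *
for n in("top","side"):
    z=np.load(f"pics/{n}0.npz");p,d=z['p'],z['d'];C=cloud(n,p,d)
    vv,uu=np.mgrid[0:384,0:512]
    dark=(p.max(2)<60)&(d>0)
    boxes=dict(top=((80,115,178,225),(138,156,190,222)),side=((190,222,95,118),(200,225,122,137)))[n]
    for (u0,u1,v0,v1),zt in zip(boxes,(.126,.118)):
        R=(uu>=u0)&(uu<u1)&(vv>=v0)&(vv<v1)&dark
        P=C[R];t=P[(P[:,2]>zt-.008)&(P[:,2]<zt+.008)]
        print(n,'handle',R.sum(),'z pct',np.percentile(P[:,2],[5,50,95]).round(4),len(t),t[:,:2].mean(0).round(4) if len(t) else '',rect(t[:,:2]) if len(t)>4 else '')
    # bench z
    print('bench z',np.median(C[340:360,250:350,2]) if n=="top" else np.median(C[200:230,100:150,2]))
    # screw head
    b=dict(top=(265,295,188,218),side=(240,264,203,222))[n]
    R=((uu>=b[0])&(uu<b[1])&(vv>=b[2])&(vv<b[3])&(p.min(2)>75)).astype(np.uint8)
    cs=max(cv2.findContours(R,0,2)[0],key=cv2.contourArea)
    P=np.array([onplane(n,*q,.046)[:2] for q in cs[:,0].astype(float)])
    print('screw px',cv2.minEnclosingCircle(cs),'world',cv2.fitEllipse((P*1000).astype(np.float32)),cv2.minEnclosingCircle((P*1000).astype(np.float32)))
    # clamp block top, chuck plate
    for lo,hi,nm in((.045,.055,'clamp'),):
        bb=dict(top=(250,308,175,232),side=(228,272,195,235))[n]
        R=(uu>=bb[0])&(uu<bb[1])&(vv>=bb[2])&(vv<bb[3])&dark&(C[:,:,2]>lo)&(C[:,:,2]<hi)
        print(nm,R.sum(),rect(C[R][:,:2]))
    # block top
    R=(C[:,:,2]>.062)&(C[:,:,2]<.078)&(p.min(2)>110)&(uu<260)&(vv<240)&(vv>90)
    bb=dict(top=(80,172,180,232),side=(190,232,100,150))[n]
    R&=(uu>=bb[0])&(uu<bb[1])&(vv>=bb[2])&(vv<bb[3])
    print('block',R.sum(),rect(C[R][:,:2]))
    for nm,u,v in(('jar',192,126),('gask',185,271),('carton',417,179)) if n=="top" else (('jar',285,143),('gask',175,182),('carton',330,325)):print(nm,C[v,u].round(3))
E
```

```text
top handle 408 z pct [0.0992 0.1238 0.128 ] 293 [0.5222 0.279 ] (array([522.9, 280.2]), array([73.4, 18.2]), 15.6)
top handle 145 z pct [0.0962 0.1161 0.1199] 105 [0.5146 0.1696] (array([514.5, 169.7]), array([43.1,  9.6]), 3.8)
bench z -0.0005275336019061605
screw px ((279.0, 202.0), 7.280210018157959) world ((542.2779541015625, -120.17842102050781), (32.58119201660156, 33.037254333496094), 71.91407775878906) ((542.2779541015625, -120.18754577636719), 16.96327781677246)
clamp 1074 (array([ 539.6, -119.3]), array([86.7, 79.3]), 68.8)
block 1676 (array([519.4, 227.3]), array([181.8,  68.7]), 86.6)
jar [0.709 0.085 0.075]
gask [ 0.38   0.095 -0.001]
carton [ 0.606 -0.442  0.047]
side handle 277 z pct [0.0968 0.1157 0.1272] 124 [0.52  0.276] (array([519. , 277.7]), array([71.7, 23.6]), 15.7)
side handle 135 z pct [0.098  0.1111 0.1196] 75 [0.5128 0.1672] (array([513. , 167.2]), array([46.2, 14.7]), 5.2)
bench z 0.0007675631133687855
screw px ((251.31817626953125, 212.5), 5.876588821411133) world ((541.490234375, -119.17292022705078), (28.750564575195312, 30.897531509399414), 90.366455078125) ((541.2943725585938, -119.0392837524414), 15.656367301940918)
clamp 793 (array([ 539.5, -119.8]), array([95. , 79.1]), 68.7)
block 441 (array([516.9, 224. ]), array([177.8,  69.5]), 86.7)
jar [0.706 0.079 0.076]
gask [ 0.379  0.098 -0.001]
carton [ 0.599 -0.448  0.051]
```

```bash
cat >> h.py <<'E'
def R(yaw):  # tool down, tool x at yaw (deg)
    a=np.deg2rad(yaw);c,s=np.cos(a),np.sin(a)
    return np.array([[c,s,0],[s,-c,0],[0,0,-1.]])
KEY=np.array([.521,.2795]);SCR=np.array([.5415,-.1195]);KY=15.6
def st(m=''):
    s=sense();print(m,'t%.2f'%s['clock'],'tcp',np.round(s['tcp_pos'],4),'F',np.round(s['wrist_force'],2),'T',np.round(s['torque'],3),'g%.3f'%s['gripper_width'],'yaw%.1f'%np.degrees(np.arctan2(s['tool_rot'][1,0],s['tool_rot'][0,0])));return s
E
python3 - <<'E'
from h import *
for y in (15.6,195.6):
    q=solve_ik([*KEY,.09],R(y));print('key',y,None if q is None else np.round(q,2))
for y in range(-180,180,30):
    q=solve_ik([*SCR,.13],R(y));print('scr',y,None if q is None else np.round(q,2))
E
```

```text
key 15.6 [-0.91  0.78  0.62  1.8  -0.63  0.77 -1.26]
key 195.6 [-0.47  0.69 -0.11  1.79  0.11  0.67  1.2 ]
scr -180 [ 0.13  0.59  0.06  1.86 -0.05  0.69  1.79]
scr -150 [ 0.22  0.59 -0.09  1.86  0.08  0.69  2.19]
scr -120 [ 0.32  0.6  -0.23  1.86  0.2   0.71  2.6 ]
scr -90 [-0.46  0.9   1.14  1.88 -0.96  1.05 -2.04]
scr -60 [-0.46  0.9   1.14  1.88 -0.96  1.05 -1.52]
scr -30 [-0.46  0.9   1.14  1.88 -0.96  1.05 -1.  ]
scr 0 [-0.28  0.7   0.73  1.88 -0.64  0.81 -0.78]
scr 30 [-0.23  0.67  0.63  1.87 -0.56  0.77 -0.34]
scr 60 [-0.17  0.65  0.53  1.87 -0.46  0.74  0.09]
scr 90 [-0.1   0.63  0.42  1.87 -0.37  0.72  0.52]
scr 120 [-0.03  0.61  0.31  1.87 -0.27  0.7   0.95]
scr 150 [ 0.04  0.6   0.2   1.87 -0.17  0.69  1.38]
```

Run:
```python
from h import *
move_to([*KEY,.18],R(195.6));st('above')
movel([*KEY,.091],v=.12);st('down')
gripper_to(0.0);s=st('grip')
p,d=camera('top');cv2.imwrite('pics/t1.png',cv2.resize(p[150:260,50:200,::-1],None,fx=5,fy=5,interpolation=2))
```

```text
above t1.88 tcp [0.5204 0.2809 0.1801] F [-0.68  0.61 -1.01] T [0.048 0.027 0.012] g1.002 yaw-164.3
down t2.77 tcp [0.5214 0.28   0.0916] F [-1.09 -0.25 -0.17] T [ 0.052 -0.074  0.026] g1.002 yaw-164.4
grip t3.89 tcp [0.5208 0.2802 0.091 ] F [-0.54  2.43 -0.15] T [ 0.595  0.118 -0.043] g0.212 yaw-164.4
```

View pics/t1.png

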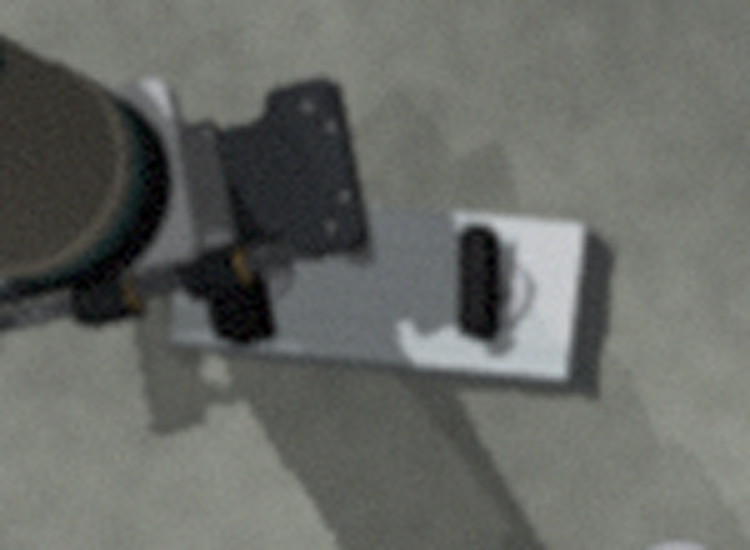

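The gripper holds the handle at 20 mm, which matches the bar's thickness. I'll lift in stages and watch the forces.

Run:
```python
from h import *
movel([*sense()['tcp_pos'][:2],.097],v=.03);s=st('l1')
movel([*s['tcp_pos'][:2],.13],v=.06);s=st('l2')
movel([*s['tcp_pos'][:2],.235],v=.15);s=st('l3')
move_to([*SCR,.235],R(165));st('over')
movel([*SCR,.135],v=.12);s=st('pre')
for n in("top","side"):
    p,d=camera(n);cv2.imwrite(f"pics/{n}2.png",p[:,:,::-1]);np.savez(f"pics/{n}2.npz",p=p,d=d)
a=cv2.imread('pics/side2.png');cv2.imwrite('pics/s2c.png',cv2.resize(a[130:250,180:340],None,fx=5,fy=5,interpolation=2))
```

```text
l1 t4.29 tcp [0.5207 0.2801 0.0972] F [-0.53  0.93 -2.1 ] T [ 0.434  0.176 -0.006] g0.210 yaw-164.4
l2 t4.99 tcp [0.5209 0.2802 0.1303] F [-0.08  1.46 -1.85] T [ 0.425  0.033 -0.039] g0.213 yaw-164.4
l3 t5.84 tcp [0.5202 0.2795 0.234 ] F [ 0.27 -0.4  -2.35] T [0.048 0.073 0.021] g0.207 yaw-164.4
over t7.33 tcp [ 0.5421 -0.1174  0.2349] F [ 0.21  0.08 -1.91] T [0.047 0.012 0.039] g0.212 yaw165.2
pre t8.31 tcp [ 0.5422 -0.1195  0.1356] F [-0.02  0.57 -2.25] T [ 0.026  0.019 -0.069] g0.211 yaw165.0
```

View pics/s2c.png

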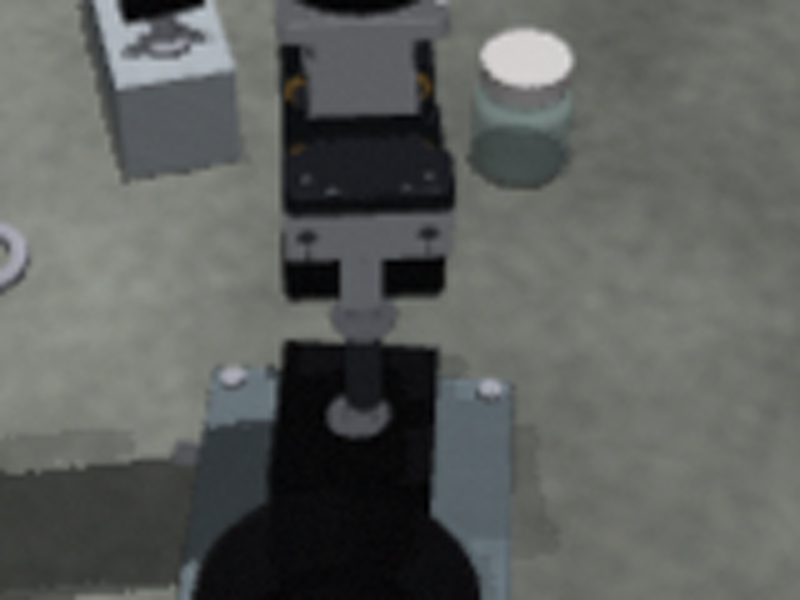

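View pics/top2.png

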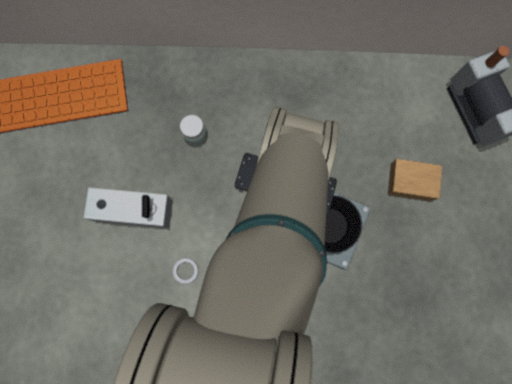

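Run:
```python
from h import *
p=np.load('pics/side2.npz')['p'].astype(int).sum(2)
for v in range(196,222): print(v,p[v,240:266])
```

```text
196 [358 363 360 363 362 366 344 301 261 256 260 255 250 248 254 258 253 267
 318 331 334 334 344 342 339 344]
197 [320 315 315 317 330 343 348 352 299 231 218 241 237 239 229 213 259 323
 333 326 333 337 340 342 346 344]
198 [158 164 161 158 211 231 236 242 246 144 144 173 175 175 149  99 201 278
 287 285 287 304 306 313 316 327]
199 [ 46  54  50  51  48  52  46  53  45  72  70  79  79  80  77  78  83  91
  98  99 101 144 160 163 159 212]
200 [44 53 52 46 51 49 49 53 49 73 75 77 75 82 79 73 45 30 42 51 50 49 58 53
 54 49]
201 [47 51 53 54 51 52 44 55 45 70 76 80 75 78 80 73 48 35 46 54 47 50 51 57
 47 42]
202 [46 46 49 53 55 50 50 50 44 73 72 79 76 78 80 79 50 33 50 47 46 45 46 48
 49 41]
203 [50 50 51 46 50 52 49 43 41 68 80 80 81 78 74 75 46 25 35 42 43 41 44 48
 47 46]
204 [43 47 45 37 41 44 32 23 26 64 82 77 76 78 75 75 41 17 23 26 43 45 42 47
 44 46]
205 [23 29 32 31 24 29 30 32 22 67 73 77 76 72 78 71 43 27 23 27 36 44 42 49
 51 45]
206 [26 20 28 18 18 26 30 22 28 64 74 77 79 74 70 79 41 16 27 29 32 35 40 47
 43 47]
207 [23 30 25 19 27 29 27 26 19 61 75 80 80 79 73 77 47 24 28
[... 747 characters left out ...]
21  20  23  21  23  32  30]
215 [ 25  26  28  18  24  63 198 245 252 251 256 254 256 254 255 236 153  57
  24  23  27  30  28  32  31  43]
216 [ 25  30  26  23  27  21  78 187 218 227 240 235 229 227 220 147  55  26
  24  22  28  44  48  49  44  50]
217 [ 32  24  18  19  28  21  29  21  59  99 148 127 108 108  58  21  22  20
  33  23  26  38  42  45  40  47]
218 [31 27 22 24 29 25 27 20 24 30 27 26 27 26 20 15 28 24 27 20 19 28 40 43
 40 44]
219 [25 20 27 30 22 19 27 24 27 27 32 24 27 20 22 23 28 26 24 26 21 34 44 44
 48 42]
220 [31 19 30 30 26 26 31 20 18 31 30 24 24 28 20 24 22 20 26 25 25 36 44 46
 47 44]
221 [24 26 27 25 29 25 17 24 26 26 27 31 27 31 29 25 28 25 31 24 20 39 44 45
 44 48]
```

Run:
```python
from h import *
a=onplane('side',252.2,211.9,.0546)[:2];c=camera_info('side');t=c['origin'][:2]-a;t/=np.linalg.norm(t)
tip=a-t*.0068
# head: cols centre 251.2, rows 208.6..217.0 
h=onplane('side',251.2,212.8,.046)[:2]
print('tip',tip,'head',h,'head-tip mm',(h-tip)*1000,'right,away comps',(h-tip)@[-t[1],t[0]]*1000,(h-tip)@(-t)*1000)
```

```text
tip [ 0.54412227 -0.11875752] head [ 0.54102979 -0.12018732] head-tip mm [-3.09247728 -1.42979932] right,away comps -2.509168476954339 -2.304737600050719
```

```bash
cat >> h.py <<'E'
def avg(n=4,dt=.02):
    L=[]
    for i in range(n):
        sleep(dt);L.append(sense())
    f=lambda k:np.mean([s[k] for s in L],0)
    rot=f('tool_rot');
    return dict(t=L[-1]['clock'],p=f('tcp_pos'),F=f('wrist_force'),T=f('torque'),yaw=np.degrees(np.arctan2(rot[1,0],rot[0,0]))%360)
def pr(m,a,c=None):
    print(m,'t%.2f'%a['t'],'p',np.round(a['p']*1000,2),'F',np.round(a['F'],2),'T',np.round(a['T'],3),'yaw%.1f'%a['yaw'],'' if c is None else np.round(np.array(c)*1000,2))
E
python3 - <<'E'
from h import *
a=avg();pr('pre',a)
c=np.array([.5390,-.1198,.1290])
movel(c,v=.05);a=avg();pr('m',a,c);F0=a['F']
for i in range(10):
    c[2]-=.0007;movel(c,v=.03);a=avg(3);pr(i,a,c)
    if (a['F']-F0)[2]>4 or np.linalg.norm((a['F']-F0)[:2])>5:break
np.save('c.npy',c);np.save('F0.npy',F0)
E
```

```text
pre t8.47 p [ 542.14 -119.62  135.82] F [-0.23 -0.45 -2.85] T [-0.004 -0.01  -0.018] yaw165.0 
m t8.82 p [ 538.7  -119.81  128.83] F [ 0.23 -0.06 -2.54] T [-0.002 -0.     0.003] yaw165.0 [ 539.  -119.8  129. ]
0 t9.12 p [ 539.03 -119.81  128.3 ] F [ 0.14  0.01 -2.38] T [-0.038  0.013  0.042] yaw165.0 [ 539.  -119.8  128.3]
1 t9.43 p [ 538.98 -119.81  127.57] F [-0.24  0.18 -3.01] T [0.014 0.015 0.004] yaw165.0 [ 539.  -119.8  127.6]
2 t9.72 p [ 538.98 -119.79  126.87] F [ 0.58  0.35 -2.6 ] T [-0.016  0.026  0.007] yaw165.0 [ 539.  -119.8  126.9]
3 t10.03 p [ 538.96 -119.8   126.15] F [ 0.4  -0.06 -2.57] T [-0.003  0.034 -0.035] yaw165.0 [ 539.  -119.8  126.2]
4 t10.32 p [ 538.97 -119.79  125.46] F [ 0.23 -0.1  -1.94] T [0.012 0.013 0.003] yaw165.0 [ 539.  -119.8  125.5]
5 t10.62 p [ 538.96 -119.79  124.77] F [-0.06  0.28 -3.16] T [-0.008  0.002  0.001] yaw165.0 [ 539.  -119.8  124.8]
6 t10.93 p [ 538.97 -119.79  124.07] F [ 0.69  0.36 -2.75] T [-0.001 -0.008  0.018] yaw165.0 [ 539.  -119.8  124.1]
7 t11.22 p [ 539.12 -119.85  123.57] F [-0.73 -0.47 -0.48] T [-0.018  0.098 -0.006] yaw165.0 [ 539.  -119.8  123.4]
8 t11.53 p [ 539.56 -119.72  122.68] F [ 1.38 -0.51 -2.1 ] T [ 0.018 -0.391  0.036] yaw165.0 [ 539.  -119.8  122.7]
9 t11.82 p [ 539.49 -119.69  122.  ] F [ 1.6   0.56 -3.02] T [ 0.125 -0.608  0.011] yaw165.0 [ 539.  -119.8  122. ]
```

The tip is already about 5 mm deep with little resistance, so the flats seem to match at this angle. I'll keep going and ease off the sideways force.

Run:
```python
from h import *
c=np.load('c.npy');F0=np.load('F0.npy')
c[0]+=.0007;movel(c,v=.03);a=avg();pr('r',a,c)
for i in range(18):
    e=a['F']-F0
    c[:2]+=np.clip(e[:2]*.0002,-.0004,.0004)
    c[2]-=.0007;movel(c,v=.03);a=avg(3);pr(i,a,c)
    if (a['F']-F0)[2]>4 or np.linalg.norm((a['F']-F0)[:2])>6:break
np.save('c.npy',c)
```

```text
r t12.14 p [ 539.67 -119.72  121.98] F [ 1.2   0.45 -2.08] T [ 0.178 -0.433  0.021] yaw165.0 [ 539.7 -119.8  122. ]
0 t12.44 p [ 539.77 -119.68  121.23] F [ 1.01  1.05 -2.03] T [ 0.212 -0.36   0.006] yaw165.0 [ 539.89 -119.7   121.3 ]
1 t12.74 p [ 539.86 -119.59  120.5 ] F [ 1.31  0.07 -2.43] T [ 0.02  -0.288  0.007] yaw165.0 [ 540.05 -119.47  120.6 ]
2 t13.04 p [ 539.96 -119.57  119.78] F [ 0.36 -0.16 -2.92] T [-0.053 -0.115 -0.016] yaw165.0 [ 540.26 -119.45  119.9 ]
3 t13.34 p [ 540.01 -119.57  119.1 ] F [-0.2  -0.35 -1.95] T [-0.141  0.032  0.005] yaw165.0 [ 540.29 -119.47  119.2 ]
4 t13.64 p [ 540.03 -119.58  118.42] F [-0.39 -0.37 -2.12] T [-0.116  0.054  0.031] yaw165.0 [ 540.2  -119.52  118.5 ]
5 t13.94 p [ 539.99 -119.59  117.74] F [-0.21 -0.56 -1.83] T [-0.128  0.097 -0.001] yaw165.0 [ 540.08 -119.59  117.8 ]
6 t14.24 p [ 540.   -119.62  117.07] F [-0.39  0.06 -1.5 ] T [-0.04   0.079  0.018] yaw165.0 [ 539.99 -119.69  117.1 ]
7 t14.54 p [ 539.95 -119.61  116.38] F [ 0.19 -0.04 -0.86] T [-0.048  0.051 -0.016] yaw165.0 [ 539.86 -119.66  116.4 ]
8 t14.84 p [ 539.95 -119.62  115.69] F [ 0.15 -0.32 -1.46] T [ 0.019 -0.019  0.005] yaw165.0 [ 539.86 -119.66  115.7 ]
9 t15.14 p [ 539.91 -119.62  114.97] F [ 0.21  0.18 -1.1 ] T [ 0.06  -0.073  0.004] yaw165.0 [ 539.84 -119.71  115.  ]
10 t15.44 p [ 539.91 -119.62  114.28] F [ 0.31 -0.29 -1.22] T [ 0.125 -0.091  0.026] yaw165.0 [ 539.83 -119.66  114.3 ]
11 t15.74 p [ 539.93 -119.64  113.59] F [ 0.27  0.54 -0.96] T [ 0.16  -0.125  0.001] yaw165.0 [ 539.85 -119.7   113.6 ]
12 t16.04 p [ 539.93 -119.61  112.9 ] F [ 0.67  0.16 -0.32] T [ 0.081 -0.092  0.03 ] yaw165.0 [ 539.85 -119.58  112.9 ]
13 t16.34 p [ 540.06 -119.6   112.81] F [-0.99  0.97  5.68] T [0.154 0.266 0.021] yaw165.0 [ 539.94 -119.54  112.2 ]
```

Contact came at tip height about 31.8 mm, which matches the socket floor, with about 8 N of push, so the key is fully home. Now I'll turn clockwise in small steps, watching the twist and the sideways force.

Run:
```python
from h import *
c=np.load('c.npy');F0=np.load('F0.npy');yaw=165.
c[2]+=.0003;movel(c,v=.03);a=avg();pr('relax',a,c)
for i in range(26):
    e=a['F']-F0
    c[:2]+=np.clip(e[:2]*.0002,-.0004,.0004)
    if e[2]>5:c[2]+=.0001
    if e[2]<2:c[2]-=.0001
    yaw-=2.;movel(c,R(yaw),v=.05);a=avg(3);pr('%.0f'%yaw,a,c)
    if abs(a['T'][2])>.35 or np.linalg.norm(e[:2])>8:break
np.save('c.npy',np.r_[c,yaw])
```

```text
relax t16.66 p [ 540.05 -119.6   112.81] F [-1.18  0.36  5.35] T [0.151 0.254 0.029] yaw165.0 [ 539.94 -119.54  112.5 ]
163 t16.96 p [ 539.99 -119.49  112.82] F [0.01 0.48 5.12] T [0.112 0.063 0.09 ] yaw163.1 [ 539.66 -119.46  112.6 ]
161 t17.26 p [ 539.94 -119.44  112.81] F [ 0.75 -0.05  4.65] T [ 0.056 -0.085  0.077] yaw161.1 [ 539.61 -119.35  112.7 ]
159 t17.56 p [ 539.97 -119.37  112.81] F [ 0.83 -0.04  3.69] T [ 0.071 -0.184  0.095] yaw159.1 [ 539.72 -119.34  112.8 ]
157 t17.86 p [ 539.98 -119.3   112.84] F [1.1  0.22 1.91] T [ 0.076 -0.337  0.108] yaw157.1 [ 539.84 -119.34  112.9 ]
155 t18.16 p [ 540.02 -119.27  112.83] F [0.77 0.09 1.79] T [ 0.069 -0.327  0.099] yaw155.1 [ 540.01 -119.28  112.9 ]
153 t18.46 p [ 540.08 -119.22  112.85] F [0.94 0.24 1.55] T [ 0.08  -0.331  0.102] yaw153.1 [ 540.12 -119.25  112.9 ]
151 t18.76 p [ 540.13 -119.13  112.84] F [0.6  0.26 1.77] T [ 0.117 -0.259  0.094] yaw151.1 [ 540.26 -119.19  112.9 ]
149 t19.06 p [ 540.16 -119.11  112.85] F [0.2  0.45 2.25] T [ 0.099 -0.158  0.098] yaw149.1 [ 540.33 -119.13  112.9 ]
147 t19.36 p [ 540.21 -119.02  11
[... 1411 characters left out ...]
[ 540.66 -118.5   112.87] F [0.78 0.91 1.72] T [ 0.165 -0.241  0.103] yaw123.1 [ 540.55 -118.62  112.8 ]
121 t23.26 p [ 540.71 -118.45  112.84] F [0.83 0.27 2.41] T [ 0.114 -0.242  0.079] yaw121.1 [ 540.66 -118.43  112.8 ]
119 t23.56 p [ 540.78 -118.4   112.85] F [0.45 0.63 2.14] T [ 0.111 -0.17   0.13 ] yaw119.1 [ 540.78 -118.36  112.8 ]
117 t23.86 p [ 540.84 -118.32  112.85] F [0.04 0.44 2.23] T [-0.002 -0.166  0.097] yaw117.1 [ 540.83 -118.22  112.8 ]
115 t24.16 p [ 540.85 -118.27  112.85] F [ 1.02 -0.5   2.62] T [-0.078 -0.207  0.178] yaw115.1 [ 540.79 -118.12  112.8 ]
113 t24.46 p [ 540.93 -118.24  112.85] F [ 0.46 -0.44  1.28] T [-0.06  -0.238  0.261] yaw113.1 [ 540.94 -118.21  112.9 ]
```

Run:
```python
from h import *
c=np.load('c.npy');yaw=c[3];c=c[:3]
for i in range(4):
    yaw-=1.;movel(c,R(yaw),v=.05);a=avg(6);pr('%.0f'%yaw,a,c)
    if abs(a['T'][2])>.36:break
np.save('c.npy',np.r_[c,yaw])
p,d=camera('side');cv2.imwrite('pics/s3.png',cv2.resize(p[130:250,180:340,::-1],None,fx=5,fy=5,interpolation=2))
```

```text
112 t24.81 p [ 540.93 -118.21  112.86] F [ 0.93 -0.22  1.07] T [-0.068 -0.259  0.364] yaw112.0 [ 540.94 -118.21  112.9 ]
```

View pics/s3.png

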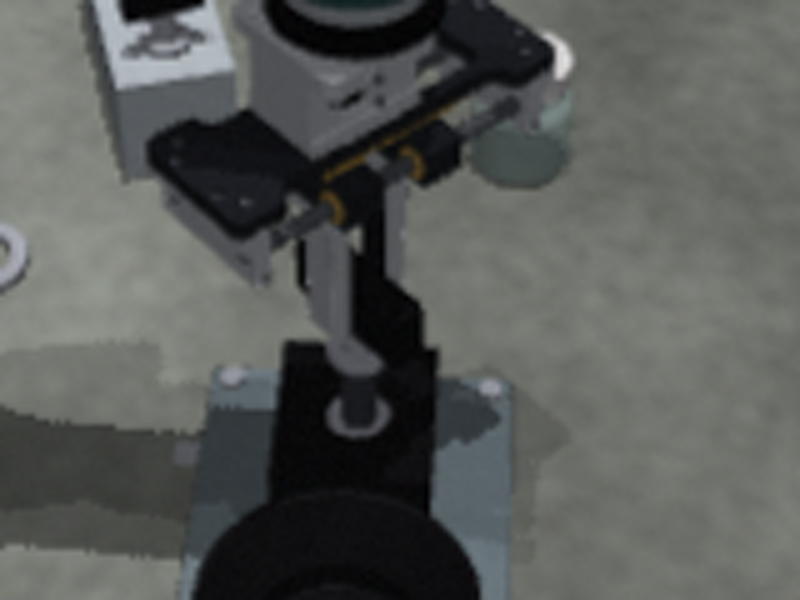

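The twist climbed sharply, from 0.10 to 0.36 N m within 3°, so the screw is at its stop. The picture shows the shank deep in the screw head, near crop pixel (358,410). I'll take out the wind-up within the play, release and retreat.

Run:
```python
from h import *
c=np.load('c.npy');yaw=c[3];c=c[:3]
yaw+=2.5;c[2]+=.0002;movel(c,R(yaw),v=.05);a=avg(5);pr('unwind',a,c)
gripper_to(.6);a=avg();pr('open',a)
movel([c[0],c[1],.20],v=.08);a=avg();pr('up',a)
move_to([.45,.02,.30],R(150));st('away')
for n in("top","side"):
    p,d=camera(n);cv2.imwrite(f"pics/{n}4.png",p[:,:,::-1]);np.savez(f"pics/{n}4.npz",p=p,d=d)
```

```text
unwind t25.19 p [ 540.87 -118.27  112.89] F [ 1.32 -0.05 -2.13] T [-0.148 -0.461  0.055] yaw114.4 [ 540.94 -118.21  113.1 ]
open t25.99 p [ 540.92 -118.21  113.1 ] F [-0.02  0.25  0.08] T [-0.09   0.044  0.012] yaw114.5 
up t27.29 p [ 540.53 -118.1   199.42] F [-0.15 -0.15 -0.36] T [-0.09   0.032 -0.011] yaw114.5 
away t28.08 tcp [0.4505 0.019  0.2997] F [0.49 0.16 0.42] T [-0.057  0.003  0.026] g0.597 yaw149.9
```

View pics/side4.png

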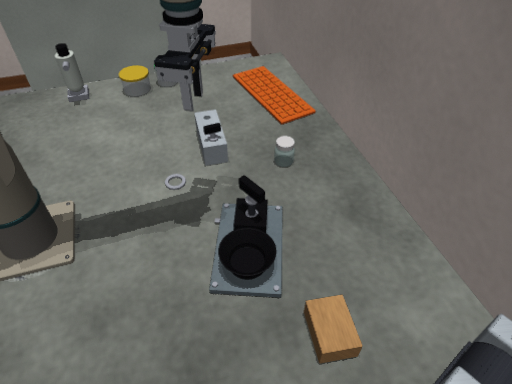

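View pics/top4.png

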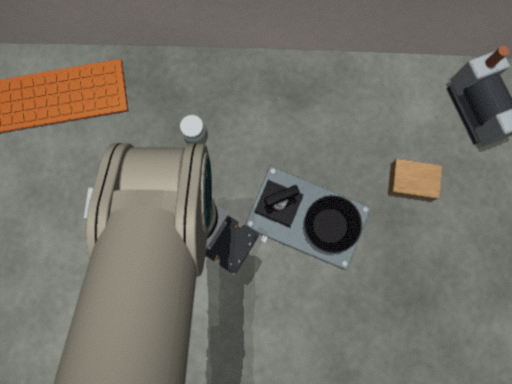

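Run:
```python
from h import *
vv,uu=np.mgrid[0:384,0:512]
for n,b in(("top",(255,308,178,225)),("side",(232,270,172,205))):
    z=np.load(f"pics/{n}4.npz");C=cloud(n,z['p'],z['d'])
    M=(uu>=b[0])&(uu<b[1])&(vv>=b[2])&(vv<b[3])&(C[:,:,2]>.1)&(C[:,:,2]<.17)
    P=C[M];t=P[P[:,2]>.141];print(n,len(P),'top z',np.percentile(P[:,2],[50,90]),np.median(t[:,2]),rect(t[:,:2]))
```

```text
top 394 top z [0.14671893 0.1488785 ] 0.14709861901319488 (array([ 541.5, -120.4]), array([20.2, 74.7]), 24.5)
side 430 top z [0.14291679 0.14928923] 0.14790895817348737 (array([ 540.4, -122.3]), array([20.7, 75.6]), 24.4)
```

Run:
```python
from station import *
print(sign_off(),sense()['clock'])
```

```text
the job is handed in; nothing more can be done
the job is handed in; nothing more can be done
```

The chuck should be locked: the larger key went fully into the clamp screw, and only then did I turn the screw clockwise to its stop. I released the key, left it standing in the screw, and handed in the job at about 28 s of the 64 s allowed.

- **Insertion:** The flats matched at the first angle I tried, so no angle search was needed. The tip reached the floor at about 31.8 mm by the arm's position (32 mm nominal), with a push of about 8 N. That is the top of the 4–8 N guide.
- **Turning:** The gripper turned about 50° after the key took up. The twist ran at about 0.1 N m, then climbed to 0.36 N m over the last 3°. I read that as the hard stop, since the screw angle itself cannot be seen. The steady twist was below the stated 0.15 N m.
- **Final camera check:** The handle top is at 147–148 mm (148 mm expected when home). Its direction is 114.5°, the same as the gripper's, so the key did not slip in the grip.
- **Other things on the bench:** The small key, jar, ring and carton look unmoved in the final side view. I judged that by eye rather than measuring it. The arm blocked the top camera's view of the small key and the ring.

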